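# Clamp a motor armature with the eccentric cam

## Robot

A 6-joint arm with a two-finger parallel gripper is mounted at the origin on the work surface. World frame = base frame: x ahead of the robot, y to its left, z up, the work surface at z = 0. Lengths are in mm, angles in rad, forces in N, time in s.
With the tool pointing down it reaches from about 400 to 925 mm from the base axis. Payload 12.5 kg.
Tool frame: the origin (TCP) lies midway between the tips of the shut fingers; the grasp point (between the pads) lies 19 mm behind it (env.pinch_z is the z of the grasp point in the tool frame, in mm); z points along the fingers, y is the line along which they close (so a half turn about z gives the same grasp; the last joint's range is limited). The gripper opens to 95 mm and grips with 3 to 60 N. Pads are 20 mm wide; open, the fingers measure 119 mm over their backs; the gripper's body (75 mm by 180 mm) begins 59 mm behind the grasp point.
Start: joints at [1.1, 0.491, 1.559, -0, 1.092, -0.106], TCP at [222.961, 583.897, 214.661] pointing down, gripper open.
Joint ranges: [-3.1, 3.1], [-0.84, 2.19], [0.05, 2.79], [-1.13, 4.28], [0.06, 2.93], [-2.69, 2.69]. Speed limits (rad/s): [2.22, 2.22, 2.79, 3.14, 3.14, 3.14].

## Interface

Orientations are given as [roll, pitch, yaw] about the fixed x, y, z axes, in that order (R = Rz(yaw) Ry(pitch) Rx(roll)).
In Python, from cell import env, eyes gives the robot as it stands.
- The arm moves only by the shell command python3 -m inch 'ROWS'. ROWS is JSON, a list of rows, each a list of 3 entries, a list of its own where there are three numbers: the shift along the tool's x, y, z in units of 60 mm (1.0 is 60 mm), then the turn about the tool's z in units of 5 degrees (1.0 is 5 degrees), then the closure, from -1 (fully open) to 1 (shut). In form: [[[tx, ty, tz], turn, claw], ...]. A call has exactly 10 rows; each row shifts and turns the commanded pose from where the row before left it, along the tool's axes as they then stand; what a row does not reach is not made up. A row lasts 1/8 s, in which the tool goes at most 62.5 mm and 10.7 degrees, less where a joint would pass 70% of its speed; a pose out of reach is approached as far as the arm can. A call is refused whole if a number of a shift passes 1 or a number of a turn 1, either way. A call with a gripper value outside its range is refused whole. The fingers move at their own pace and stop on an object; the grip force is fixed at half the most. Time passes only in rows, so rows that do not move let the fingers close, or fill a call up. It gives the time, the measured TCP pose, the force, the opening and the grip force at its end, in the units of the state.
- env.state(): the state, without advancing time (a new reading comes with each control period).
- eyes.read_camera(name): name is "scene" or "top" or "wrist"; returns a dict with "pixels" (420x560x3 uint8, red, green, blue), "fx", "fy", "cx", "cy" (pixels), "distortion" ([k1, k2, p1, p2, k3] as OpenCV has them; the pictures are not rectified), "extrinsics" (4x4, takes a point from world to camera coordinates). Camera axes: x right, y down, z forward; pixel columns grow to the right and rows downward; lengths in mm; the calibration is good to about 2 mm. A picture is of the moment at which its call begins. There is no depth.
- env.job_done(): hands the job in; it is judged then, once.
Trained networks look in a picture, given as the dict that the camera call returned (one of the last four; its "shot" number tells which), for a name from the list of things; names that differ only in an ending like _2 or _b are one class to them, and where a whole thing is asked for, a point or a joint stands for the part that bears it (a point fixed in the world has none). Each returns a list of dicts, best first, with "score" (0 to 1); they miss things now and then, are a little off and sometimes report something else, mostly with a low value. They report only what shows in the picture. A call takes as long as a camera call.
- eyes.boxes_of(name, picture): "centre" ([row, column] in pixels, amid what is visible of it).
- eyes.cut_out(name, picture): "mask" (420x560 bool, what is visible of it) and "centre" ([row, column] in pixels, amid what is visible of it).
- eyes.spot_point(name, picture): "centre" ([row, column] in pixels: a listed point, or the origin of a listed thing).
The state is a dict: "t": time; "joints": joint angles; "qvel": joint speeds; "tau": joint torques, N m; "eef_pos": TCP position; "tcp_rot": TCP orientation; "ft_force": force on the tool from outside, world axes, zero at the start; "moment": the same for the moment, N m; "opening": opening from 0.0 (shut) to 1.0 (fully open); "grip_force": force on a finger pad.
Only numpy, scipy, OpenCV 4.12 (cv2) and the standard library are available. Lean on these libraries where they do the work, as an engineer would, in place of code of your own. Each camera call takes 0.05 s, during which the arm holds its last target. There are 200 camera calls.

## Task

Take the armature with the green collar out of the black tray and lay its shaft in the two notches of the clamping fixture, copper commutator towards the brass cam. Then turn the red cam knob clockwise until the cam's lobe has pushed the armature home against the end stop and bears on the shaft end with about 15 N - snug, never above 35 N - and let go so that it stays clamped. Leave the other things on the table where they are.

Things in the scene. Friction and masses are not known exactly. Their poses are not given: they have to be found in the camera images.
- armature: armature to clamp: green collar (spares have white), about 0.22 kg. Origin on the shaft axis, mid-core; y along the shaft, copper commutator on the -y side. Dark core 36 mm diameter, y -18 to 18; commutator 20 mm diameter, y -28 to -18; shaft 8 mm diameter, domed ends at y -62 and +62. Any roll about the shaft. Starts level in one of three tray nests, origin 30 mm above the table
- armature_comm (a point): point on the armature's shaft axis in the commutator, 24 mm from its origin: shows which end is which
- tray: fixed black tray 250 x 160 mm, walls 28 mm high. Origin: centre of its underside. Nests at x -72, 0, +72 mm, shafts along its y axis on two notched ribs (10 mm thick, top 44 mm high) at y -42 and +42 mm; floor between them 4 mm high. Fingers open up to 60 mm fit beside each core
- fixture: fixed clamping fixture, base plate 100 x 250 x 14 mm, origin at the centre of its underside. Two supports at y -42 and +42 mm (10 mm thick, 34 mm wide) have slippery white notches at x 0: 10.5 mm wide, mouth flared to about 20 mm, top 53 mm high. The armature lies in them along y, commutator to -y. Cam knob axis at x 0, y -81.3 mm
- seat (a point): point in the fixture frame at (0, 0, 38 mm) between the notches; a laid shaft's axis passes through it, along its y axis. An armature laid with its origin here clears the open cam by 2 mm and the stop by 1.8 mm or more; laid 3 mm off along y it may foul them. The cam then slides it 2 to 8 mm along +y to the stop
- stop_zone (a point): mean place of the end stop's steel tip, on the shaft's line 66.5 mm to +y of seat. The grey stop block itself is set differently each time (fixed during the run), its tip up to 2.5 mm either way from here, so the cam angle that clamps is unknown, between about 1.4 and 2.4 rad; feel for it. The tip yields 1 mm per 20 N
- cam_grip (a point): where to grip the red cam knob: on its upright axis, 78 mm above the table. The grip is an upright bar 14 mm thick and 34 mm long, 43 to 87 mm above the table; its length runs along the point's x axis, which turns with the knob; the lobe's high side is square to it
- cam: red cam knob with a brass eccentric disc. Origin on its upright axis, 38 mm above the table; -y points to the lobe's high side (black dot on the disc). Disc 48 mm diameter, 31 to 45 mm above the table, centre 7 mm off the axis. Turns clockwise seen from above by 0 to 3.14 rad from its yaw equal to the fixture's (lobe away from the armature); starts 0 to 0.35 rad on
- lobe_tip (a point): cam disc's rim at its high side, 31 mm from the knob's axis. The knob takes about 0.12 N m to turn freely; bearing adds about 0.02 N m per N. After a halted step the hand's spring-back can flip the friction: about -0.1 N m when free, rising to about 0.05 at 15 N (positive resists clockwise). Force rises 4 to 6 N per 0.1 rad. It holds its angle when let go
- spare_a: bystander: armature with white collar in the tray, otherwise like the one to clamp
- spare_b: bystander: the other armature with white collar in the tray
- driver: bystander: screwdriver with orange handle lying on the table
- grease: bystander: jar with yellow cap, 48 mm diameter, 60 mm high
- ring_gauge: bystander: steel ring, 60 mm outside diameter, 18 mm high
- gauge_block: bystander: steel block 30 x 50 x 20 mm
- wrench: bystander: wrench lying on the table

How it is judged:
By the outcome, as a careful person would: the job done as asked, in the order asked, and still so for the second after the job is handed in, with the robot touching nothing.
It also fails if it takes over 72 s, if anything falls off the work surface, if the arm or the gripper's body presses on something with over 40 N, if the wrist force passes 120 N, or if a joint passes its speed limit or range.

## Working session

There is one attempt and no reset: what is moved stays moved. The work goes in short steps, Python scripts to look and compute and a shell command to move; the robot and the scene stay as the last step left them, time stands still between calls to the robot, and variables do not carry over. Pictures are saved under pics/ and viewed, at most 12 in all, crops included, and the job is handed in when it is done.

```bash
ls; mkdir -p pics
python3 - <<'E'
from cell import env, eyes
import cv2
s=env.state();print({k:s[k] for k in('t','eef_pos','tcp_rot','ft_force','moment','opening')},env.pinch_z)
ims=[]
for c in('scene','top'):
    p=eyes.read_camera(c);cv2.imwrite(f'pics/{c}0.png',p['pixels'][:,:,::-1])
    print(c,p['fx'],p['cx'],p['cy'],p['distortion'],p['extrinsics'])
    for n in('armature','armature_comm','tray','fixture','seat','stop_zone','cam_grip','cam','lobe_tip'):
        print(n,[(round(d['score'],2),[round(float(v),1) for v in d['centre']]) for d in eyes.spot_point(n,p)][:3])
E
```

```text
pics
{'t': 0.0, 'eef_pos': array([222.84310759, 583.67658014, 214.0881704 ]), 'tcp_rot': array([-3.14056915e+00, -1.44264406e-04,  2.77678513e+00]), 'ft_force': array([-0.70664527,  0.105998  , -0.01691018]), 'moment': array([-0.00856212,  0.00969735, -0.03427893]), 'opening': 0.9993019397770079} -18.8
scene 406.4851890706186 277.75089747599094 202.09102829473247 [-0.05674896  0.          0.          0.          0.        ] [[ 1.86176560e-01  9.82421238e-01  1.36674544e-02 -1.33437935e+01]
 [ 8.02722523e-01 -1.44071523e-01 -5.78688126e-01 -4.39559326e+02]
 [-5.66546415e-01  1.18709338e-01 -8.15434395e-01  1.34714544e+03]
 [ 0.00000000e+00  0.00000000e+00  0.00000000e+00  1.00000000e+00]]
armature [(0.55, [163.3, 387.4])]
armature_comm [(0.58, [166.9, 379.8])]
tray [(0.98, [192.1, 384.7])]
fixture [(0.63, [208.3, 252.1])]
seat [(0.85, [202.3, 255.5]), (0.19, [195.4, 216.8])]
stop_zone [(0.74, [194.2, 218.1]), (0.62, [198.7, 279.3]), (0.35, [284.9, 335.7])]
cam_grip [(0.73, [194.0, 219.5])]
cam [(0.68, [206.1, 219.4]), (0.16, [196.4, 221.0])]
lobe_tip [(0.69, [206.5, 208.9])]
top 501.408838664215 272.6704433489175 214.18343963416865 [-0.00828624  0.          0.          0.          0.        ] [[-2.10659604e-02 -9.99669552e-01  1.47313648e-02 -9.14640298e+01]
 [-9.89770168e-01  1.87731986e-02 -1.41430486e-01  5.79451294e+02]
 [ 1.41107196e-01 -1.75600345e-02 -9.89838575e-01  1.07252989e+03]
 [ 0.00000000e+00  0.00000000e+00  0.00000000e+00  1.00000000e+00]]
armature [(0.64, [258.4, 127.2])]
armature_comm [(0.65, [230.0, 294.1]), (0.63, [262.9, 137.5])]
tray [(0.75, [230.9, 140.1])]
fixture [(0.86, [232.5, 294.2])]
seat [(0.69, [225.9, 293.4]), (0.27, [228.7, 332.2])]
stop_zone [(0.72, [228.0, 266.4])]
cam_grip [(0.83, [224.5, 335.8])]
cam [(0.9, [229.7, 329.7]), (0.6, [229.7, 139.6])]
lobe_tip [(0.62, [228.1, 344.0]), (0.38, [231.7, 294.5])]
```

```bash
cat > h.py <<'E'
import numpy as np, cv2
from scipy.optimize import least_squares
def ray(p,c):
    K=np.array([[p['fx'],0,p['cx']],[0,p['fy'],p['cy']],[0,0,1.]])
    u=cv2.undistortPoints(np.array([[[c[1],c[0]]]],float),K,np.array(p['distortion'],float))[0,0]
    E=np.array(p['extrinsics']);R=E[:3,:3];o=-R.T@E[:3,3];d=R.T@np.array([u[0],u[1],1]);return o,d/np.linalg.norm(d)
def atz(p,c,z):
    o,d=ray(p,c);return o+d*(z-o[2])/d[2]
def tri(rs):
    A=0;b=0
    for o,d in rs:
        M=np.eye(3)-np.outer(d,d);A=A+M;b=b+M@o
    x=np.linalg.solve(A,b);return x,[float(np.linalg.norm(np.cross(x-o,d))) for o,d in rs]
def proj(p,X):
    E=np.array(p['extrinsics']);K=np.array([[p['fx'],0,p['cx']],[0,p['fy'],p['cy']],[0,0,1.]])
    return cv2.projectPoints(np.array(X,float).reshape(-1,3),cv2.Rodrigues(E[:3,:3])[0],E[:3,3],K,np.array(p['distortion'],float))[0][:,0]
E
python3 - <<'E'
from cell import env, eyes
from h import *
P={c:eyes.read_camera(c) for c in('scene','top')}
np.set_printoptions(precision=1,suppress=True)
Z=dict(armature=30,armature_comm=30,tray=0,fixture=0,seat=38,stop_zone=38,cam_grip=78,cam=38,lobe_tip=38,spare_a=30)
for n,z in Z.items():
    r=[]
    for c in P:
        for d in eyes.spot_point(n,P[c])[:3]:
            print(n,c,round(d['score'],2),atz(P[c],d['centre'],z))
        if d: r.append(ray(P[c],eyes.spot_point(n,P[c])[0]['centre']))
    if len(r)==2: print('   tri',*tri(r))
im=np.hstack([P['top']['pixels'][150:330,60:400],P['scene']['pixels'][110:290,160:500]])
a=cv2.resize(P['top']['pixels'][150:330,60:400,::-1],(755,400),interpolation=cv2.INTER_CUBIC)
cv2.imwrite('pics/t1.png',a)
E
```

```text
armature scene 0.78 [483.9 217.6  30. ]
armature scene 0.72 [ 537.2 -264.5   30. ]
armature top 0.72 [483.9 220.1  30. ]
armature top 0.35 [ 536.7 -255.7   30. ]
   tri [483.6 219.1  29.5] [1.1834571643353697, 1.1834571643354495]
armature_comm scene 0.92 [487.  196.5  30. ]
armature_comm top 0.71 [475.4 199.3  30. ]
   tri [476.1 203.1  16.1] [0.33903247790599206, 0.3390324779059695]
tray scene 0.75 [548.8 197.5   0. ]
tray scene 0.45 [375.5  27.    0. ]
tray top 0.95 [551.  197.4   0. ]
   tri [550.6 196.5   2.6] [0.27735657716007317, 0.2773565771601852]
fixture scene 0.74 [ 542.8 -157.7    0. ]
fixture scene 0.2 [ 483.1 -228.9    0. ]
fixture top 0.66 [ 544.1 -145.8    0. ]
   tri [ 543.3 -151.7   -0.7] [5.985508020119355, 5.985508020119384]
seat scene 0.57 [ 547.  -156.3   38. ]
seat scene 0.17 [491.3 218.2  38. ]Traceback (most recent call last):
  File "<stdin>", line 11, in <module>
IndexError: list index out of range
```

View pics/scene0.png

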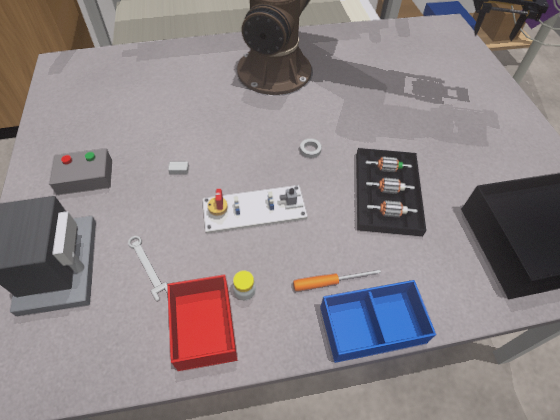

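The scene picture shows the green-collar armature as the topmost one in the tray (about row 163, col 388). The fixture is at (208, 255), with the red knob on its left (-y) side. Next I go over the tray with the wrist camera.

```bash
cat >> h.py <<'E'
def plan(s,xyz,dturn_deg,n):
    """constant per-row tool shift (units) so that n rows, each turning dturn_deg/n, end at xyz; order shift then turn"""
    y=s['tcp_rot'][2];d=np.array(xyz,float)-s['eef_pos'];A=np.zeros((2,2));st=np.radians(dturn_deg)/n
    for k in range(n):
        q=y-k*st;A+=np.array([[np.cos(q),np.sin(q)],[np.sin(q),-np.cos(q)]])
    t=np.linalg.solve(A,d[:2]);print('rows',n,'shift',np.round([t[0]/60,t[1]/60,-d[2]/60/n],4),'turn',round(dturn_deg/n/5,4))
E
python3 - <<'E'
from cell import env,eyes
from h import *
s=env.state();plan(s,(480,205,230),50,10);print(eyes.read_camera('wrist')['extrinsics'])
p=eyes.read_camera('top');cv2.imwrite('pics/t1.png',cv2.resize(p['pixels'][150:330,60:400,::-1],(755,400),interpolation=cv2.INTER_CUBIC))
E
```

```text
rows 10 shift [-0.7691 -0.1698 -0.0256] turn 1.0
[[ 3.56182620e-01  9.34416305e-01  3.32760330e-04 -6.24970104e+02]
 [ 8.96668314e-01 -3.41893921e-01  2.81237410e-01 -3.16628075e+01]
 [ 2.62906590e-01 -9.98735019e-02 -9.59638165e-01  3.91090829e+02]
 [ 0.00000000e+00  0.00000000e+00  0.00000000e+00  1.00000000e+00]]
```

View pics/t1.png

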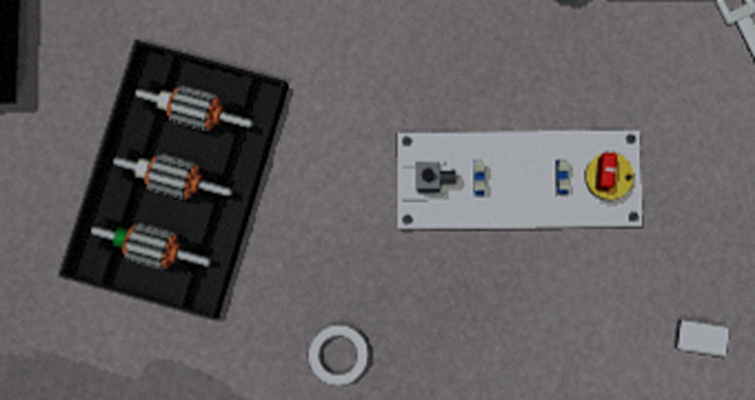

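The top view shows the tray turned about 14°, with the green collar on the nearest armature (crop 120,238) and its commutator towards the fixture. The knob is at crop (608,175), with its black dot to the right.

```bash
python3 -m inch '[[[-0.77,-0.17,-0.025],1,-1],[[-0.77,-0.17,-0.025],1,-1],[[-0.77,-0.17,-0.025],1,-1],[[-0.77,-0.17,-0.025],1,-1],[[-0.77,-0.17,-0.025],1,-1],[[-0.77,-0.17,-0.025],1,-1],[[-0.77,-0.17,-0.025],1,-1],[[-0.77,-0.17,-0.025],1,-1],[[-0.77,-0.17,-0.025],1,-1],[[-0.77,-0.17,-0.025],1,-1]]'
cat > look.py <<'E'
import sys,json
from cell import env,eyes
from h import *
np.set_printoptions(precision=1,suppress=True)
def look(names,cam='wrist',png=None):
    p=eyes.read_camera(cam);out={}
    for n,z in names.items():
        for d in eyes.spot_point(n,p)[:2]:
            out.setdefault(n,ray(p,d['centre']));print(n,round(d['score'],2),np.round(d['centre'],1),atz(p,d['centre'],z))
    if png: cv2.imwrite(png,p['pixels'][:,:,::-1])
    return p,out
E
python3 - <<'E'
from look import *
import pickle
s=env.state();print(s['eef_pos'],s['tcp_rot'])
p,o=look(dict(armature=30,armature_comm=30,tray=0),png='pics/w1.png');pickle.dump(o,open('w1.pkl','wb'))
E
```

```text
t: 3.45
eef_pos: [480.8, 203.1, 229.8]
tcp_rot: [3.141, -0.0, 1.901]
ft_force: [1.2, -0.4, 0.3]
opening: 0.999
grip_force: 0.0
[480.8 203.1 229.8] [ 3.1 -0.   1.9]
armature 0.77 [165.9 279.1] [477.1 219.4  30. ]
armature_comm 0.66 [183.9 270. ] [474.3 198.3  30. ]
tray 0.96 [204.1 333.9] [553.2 193.2   0. ]
```

View pics/w1.png

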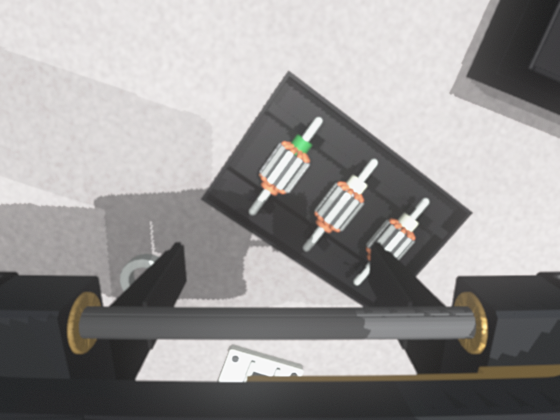

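The wrist view shows the green-collar armature centred near (col 285, row 166), with shaft tips near (318,120) and (252,212). The commutator is the lower end.

```bash
cat >> look.py <<'E'
def axis(p,z,name='armature',near=None):
    """mask -> world direction and mid of the shaft at height z"""
    ds=eyes.cut_out(name,p)
    d=min(ds,key=lambda d:np.linalg.norm(atz(p,d['centre'],z)[:2]-near)) if near is not None else ds[0]
    r,c=np.nonzero(d['mask']);W=np.array([atz(p,(a,b),z)[:2] for a,b in zip(r,c)])
    vx,vy,_,_=cv2.fitLine(W.astype(np.float32),cv2.DIST_HUBER,0,.01,.01).ravel();v=np.array([vx,vy]);v*=np.sign(v[1])
    rect=cv2.minAreaRect(np.column_stack([c,r]).astype(np.float32))
    t=W@v;n=np.array([-v[1],v[0]]);m=v*(t.max()+t.min())/2+n*np.median(W@n)
    print('score',round(d['score'],2),'px',len(r),'mid',m,'len',round(np.ptp(t),1),'dir deg',round(np.degrees(np.arctan2(v[1],v[0])),2));return m,v
E
python3 - <<'E'
from look import *
p=eyes.read_camera('wrist')
for a in((120,318),(212,252),(166,285)): print(atz(p,a,30))
m,v=axis(p,30,near=np.array([480,219]))
s=env.state();
psi=np.arctan2(v[1],v[0]);turn=np.degrees(s['tcp_rot'][2]-psi);print(turn)
plan(s,(m[0],m[1],160),turn,10)
E
```

```text
[498.4 276.9  30. ]
[465.7 163.9  30. ]
[482.6 222.3  30. ]
score 0.55 px 2282 mid [481.9 219.5] len 120.7 dir deg 73.28
35.874915319041605
rows 10 shift [0.  0.  0.1] turn 0.7175
```

```bash
sed -i 's/np.round(\[t\[0\]\/60,t\[1\]\/60,-d\[2\]\/60\/n\],4)/[round(float(q),4) for q in (t[0]\/60,t[1]\/60,-d[2]\/60\/n)]/' h.py
python3 - <<'E'
from look import *
plan(env.state(),(482,220,160),35.87,10)
E
```

```text
rows 10 shift [0.0249, 0.0044, 0.1161] turn 0.7174
```

```bash
python3 -m inch '[[[0.025,0.004,0.116],0.72,-1],[[0.025,0.004,0.116],0.72,-1],[[0.025,0.004,0.116],0.72,-1],[[0.025,0.004,0.116],0.72,-1],[[0.025,0.004,0.116],0.72,-0.4],[[0.025,0.004,0.116],0.72,-0.4],[[0.025,0.004,0.116],0.72,-0.4],[[0.025,0.004,0.116],0.72,-0.4],[[0.025,0.004,0.116],0.72,-0.4],[[0.025,0.004,0.116],0.72,-0.4]]'
python3 - <<'E'
from look import *
import pickle
s=env.state();print(s['eef_pos'],s['tcp_rot'].round(4))
p,o=look(dict(armature=30,armature_comm=30),png='pics/w2.png')
m,v=axis(p,30,near=np.array([480,219]))
a=pickle.load(open('w1.pkl','rb'))
for n in o: print(n,tri([a[n],o[n]]))
E
```

```text
t: 5.0
eef_pos: [481.5, 220.7, 159.7]
tcp_rot: [-3.141, -0.0, 1.276]
ft_force: [-0.2, -0.6, 0.3]
opening: 0.701
grip_force: 0.0
[481.5 220.7 159.7] [-3.1 -0.   1.3]
armature 0.76 [201.1 274.4] [478.3 219.3  30. ]
armature 0.27 [197.5 444. ] [619.9 179.9  30. ]
armature_comm 0.75 [225.  277.9] [474.9 197.6  30. ]
armature_comm 0.2 [199.2 278. ] [481.8 220.1  30. ]
score 0.77 px 3337 mid [482.1 219.4] len 122.7 dir deg 73.68
armature (array([477.6, 218.2,  24.4]), [0.3692922452495929, 0.36929224524954174])
armature_comm (array([474.6, 197.8,  29.3]), [0.4542211143296921, 0.4542211143297564])
```

View pics/w2.png

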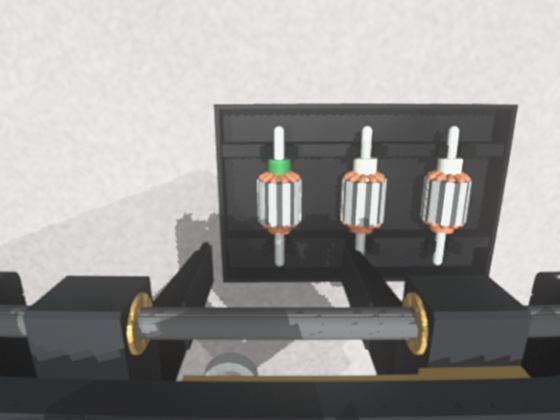

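The armature is upright in view, centred at (col 279, row 201), and the fingers straddle it. I go down with about 57 mm opening.

```bash
python3 -m inch '[[[-0.01,0.01,0.1],0,-0.2],[[-0.008,0.006,0.25],0,-0.2],[[0,0,0.3],0,-0.2],[[0,0,0.3],0,-0.2],[[0,0,0.3],0,-0.2],[[0,0,0.3],0,-0.2],[[0,0,0.3],0,-0.2],[[0,0,0.3],0,-0.2],[[0,0,0.2],0,-0.2],[[0,0,0.1],0,-0.2]]'
python3 -m inch '[[[0,0,0],0,-0.2],[[0,0,0],0,1],[[0,0,0],0,1],[[0,0,0],0,1],[[0,0,0],0,1],[[0,0,0],0,1],[[0,0,0],0,1],[[0,0,0],0,1],[[0,0,0],0,1],[[0,0,0],0,1]]'
```

```text
t: 6.45
eef_pos: [482.2, 217.9, 12.1]
tcp_rot: [-3.141, 0.0, 1.276]
ft_force: [-0.6, 0.1, 0.3]
opening: 0.599
grip_force: 0.0
t: 7.7
eef_pos: [482.7, 218.2, 13.3]
tcp_rot: [3.141, -0.0, 1.276]
ft_force: [-1.0, -0.0, 5.3]
opening: 0.376
grip_force: 30.0
```

```bash
python3 -m inch '[[[0,0,-0.1],0,1],[[0,0,-0.2],0,1],[[0,0,-0.3],0,1],[[0,0,-0.4],0,1],[[0,0,-0.4],0,1],[[0,0,-0.4],0,1],[[0,0,-0.4],0,1],[[0,0,-0.4],0,1],[[0,0,-0.3],0,1],[[0,0,-0.1],0,1]]'
python3 - <<'E'
from look import *
plan(env.state(),(545,-140,220),-17,10)
E
```

```text
t: 8.95
eef_pos: [482.5, 218.1, 194.4]
tcp_rot: [3.14, -0.001, 1.276]
ft_force: [0.4, 0.3, -2.9]
opening: 0.372
grip_force: 30.0
rows 10 shift [-0.5744, 0.1994, -0.0426] turn -0.34
```

```bash
python3 -m inch '[[[-0.3,0.1,-0.04],-0.34,1],[[-0.5,0.2,-0.04],-0.34,1],[[-0.65,0.23,-0.04],-0.34,1],[[-0.65,0.23,-0.04],-0.34,1],[[-0.65,0.23,-0.04],-0.34,1],[[-0.65,0.23,-0.04],-0.34,1],[[-0.65,0.22,-0.04],-0.34,1],[[-0.65,0.2,-0.04],-0.34,1],[[-0.6,0.2,-0.04],-0.34,1],[[-0.4,0.1,-0.04],-0.34,1]]'
python3 - <<'E'
from look import *
import pickle
s=env.state();print(s['eef_pos'],s['tcp_rot'].round(4).tolist())
A={}
p,o=look(dict(armature=200+37,armature_comm=237,fixture=0,seat=38,stop_zone=38,cam=38,cam_grip=78,lobe_tip=38),png='pics/w3.png');pickle.dump((p,o),open('w3.pkl','wb'))
for c in('top','scene'):
    print(c);look(dict(fixture=0,seat=38,stop_zone=38,cam=38,cam_grip=78,lobe_tip=38),c)
E
```

```text
t: 10.2
eef_pos: [543.5, -139.1, 216.5]
tcp_rot: [-3.141, -0.0, 1.572]
ft_force: [0.8, 0.0, -2.8]
opening: 0.375
grip_force: 30.0
[ 543.5 -139.1  216.5] [-3.1406, -0.0004, 1.5725]
armature 0.79 [275.9 271.3] [ 540.4 -135.8  237. ]
armature_comm 0.94 [319.7 275.8] [ 542.5 -158.9  237. ]
fixture 0.78 [188.  279.7] [ 545.9 -149.8    0. ]
seat 0.74 [197.2 279.9] [ 545.8 -150.4   38. ]
stop_zone 0.89 [127.6 273.8] [539.7 -82.3  38. ]
top
lobe_tip 0.74 [227.  135.9] [555.1 200.4  38. ]
scene
fixture 0.76 [211.6 253.2] [ 549.8 -153.2    0. ]
seat 0.68 [205.5 222. ] [ 544.5 -227.2   38. ]
seat 0.67 [201.2 256.1] [ 546.4 -144.1   38. ]
stop_zone 0.91 [195.9 281.9] [541.8 -79.2  38. ]
cam 0.73 [206.  220.8] [ 545.4 -230.2   38. ]
cam_grip 0.53 [195.5 220. ] [ 543.7 -227.9   78. ]
cam_grip 0.48 [208.4 387.4] [648.3 147.1  78. ]
lobe_tip 0.95 [208.6 205.5] [ 546.5 -267.2   38. ]
lobe_tip 0.44 [194.4 219.8] [ 510.3 -228.9   38. ]
```

View pics/w3.png

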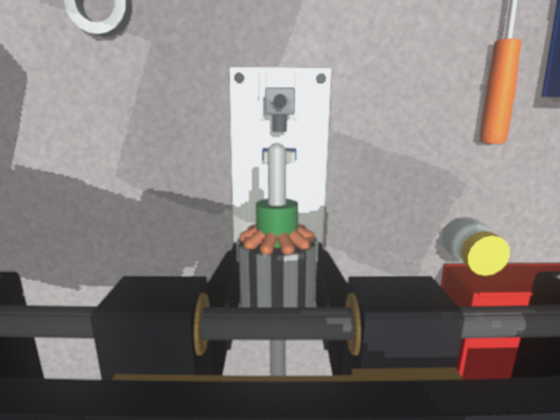

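The wrist view shows the held armature (green collar at 277,215, shaft tip at 277,145). It also shows the fixture plate's far corners at (230,68) and (330,68), the stop block at (280,100) and the +y support at (280,155). I'll fit the plate's outline in all three cameras.

```bash
cat > fix.py <<'E'
from look import *
def plate(p,z=14):
    hsv=cv2.cvtColor(p['pixels'],cv2.COLOR_RGB2HSV);g=p['pixels'].astype(int).min(2)
    c=proj(p,[545,-150,14])[0]
    seed=np.array([proj(p,[545+dx,-150+dy,z])[0] for dx,dy in((-60,-135),(60,-135),(60,135),(-60,135))]).astype(np.int32)
    roi=np.zeros(g.shape,np.uint8);cv2.fillConvexPoly(roi,seed,1)
    v=g[roi>0];t,_=cv2.threshold(v.astype(np.uint8),0,255,cv2.THRESH_OTSU)
    m=((g>t)&(roi>0)).astype(np.uint8);m=cv2.morphologyEx(m,cv2.MORPH_OPEN,np.ones((3,3)))
    n,l,st,_=cv2.connectedComponentsWithStats(m);k=1+np.argmax(st[1:,4]);r,cc=np.nonzero(l==k)
    h=cv2.convexHull(np.column_stack([cc,r]).astype(np.float32))[:,0]
    W=np.array([atz(p,(b,a),z)[:2] for a,b in h],np.float32)
    R=cv2.minAreaRect(W);print('thr',t,'area',st[k,4],'rect',np.round(R[0],1),np.round(R[1],1),round(R[2],2));return l==k
E
python3 - <<'E'
from fix import *
import pickle
for c in('top','scene'):
    p=eyes.read_camera(c);m=plate(p)
p,o=pickle.load(open('w3.pkl','rb'))
for r,c in((68,230),(68,330)): print('corner',atz(p,(r,c),14))
E
python3 - <<'E'
from look import *
plan(env.state(),(420,-150,260),0,10)
E
```

```text
thr 87.0 area 158 rect [582.4 -24.6] [22.8 48.3] 89.27
thr 166.0 area 1516 rect [546.1 -91.2] [157.  105.9] 87.13
corner [496.9 -26.8  14. ]
corner [594.2 -26.6  14. ]
rows 10 shift [-0.0204, -0.2061, -0.0717] turn 0.0
```

Run:
```python
from fix import *
for c in('top','scene'):
    p=dict(eyes.read_camera(c));p['pixels']=cv2.imread(f'pics/{c}0.png')[:,:,::-1].copy();plate(p)
    for n,z in dict(fixture=0,seat=38,stop_zone=38,cam=38,cam_grip=78).items(): pass
p['pixels'];p=dict(eyes.read_camera('wrist'))
# shaft tip and core columns in the hand: bright row profile
```

```text
thr 122.0 area 3687 rect [ 543.9 -150.1] [ 99.6 248.3] 0.18
thr 157.0 area 3296 rect [ 542.8 -151.2] [122.1 272.6] 0.36
```

```bash
python3 -m inch '[[[-0.02,0,0.1],0,1],[[-0.02,0,0.2],0,1],[[-0.03,0,0.3],0,1],[[-0.03,0,0.35],0,1],[[-0.03,0,0.35],0,1],[[-0.03,0.02,0.35],0,1],[[-0.03,0,0.35],0,1],[[-0.02,0,0.3],0,1],[[0,0,0.2],0,1],[[0,0,0.1],0,1]]'
python3 - <<'E'
from look import *
s=env.state();print(s['tcp_rot'].round(4).tolist())
p=eyes.read_camera('wrist');q=eyes.read_camera('scene')
a=cv2.resize(p['pixels'][40:270,180:380,::-1],(480,552),interpolation=cv2.INTER_CUBIC)
b=cv2.resize(q['pixels'][160:252,190:325,::-1],None,fx=2.35,fy=2.35,interpolation=cv2.INTER_CUBIC)
o=np.zeros((552,800,3),np.uint8);o[:,:480]=a;o[:b.shape[0],482:482+b.shape[1]]=b[:,:318];cv2.imwrite('pics/w4.png',o)
import pickle;pickle.dump(p,open('w4.pkl','wb'))
look(dict(armature=77,armature_comm=77,seat=38,stop_zone=38,fixture=0))
E
```

```text
t: 12.85
eef_pos: [544.6, -150.0, 60.2]
tcp_rot: [-3.141, -0.0, 1.572]
ft_force: [1.1, 0.0, -2.4]
opening: 0.37
grip_force: 30.0
[-3.1408, -0.0004, 1.5725]
armature 0.61 [275.7 276. ] [ 543.8 -148.6   77. ]
armature 0.37 [130.5 274. ] [542.8 -81.8  77. ]
armature_comm 0.69 [318.4 275.4] [ 543.5 -171.8   77. ]
stop_zone 0.96 [129.  274.7] [542.9 -83.8  38. ]
```

View pics/w4.png

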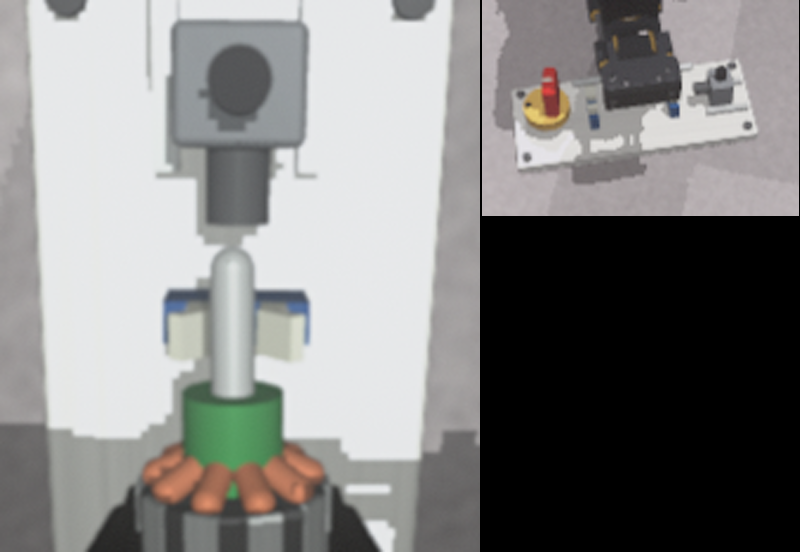

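The close view shows the shaft tip at crop (233,248), the support block at cols 163–309 and rows 290–343, and the stop rod's tip edge at (237,224). I'll compare these with predicted projections.

Run:
```python
from look import *
import pickle
p=pickle.load(open('w4.pkl','rb'));print(p['fx'],p['cx'],p['cy'])
E=np.array(p['extrinsics']);print('cam',-E[:3,:3].T@E[:3,3])
def cr(X): return ((proj(p,X)-[180,40])*2.4).round(0).tolist()
X0=np.array([545,-151,0.])
for n,o in {'suptop':[(-17,47,53),(17,47,53),(-17,37,53),(17,37,53)],'supbot':[(-17,47,14),(17,47,14)],'sup40':[(-17,47,40),(17,47,40)],'sup48-':[(-17,37,48)],'plate corner':[(-50,125,14),(50,125,14)],'bolts':[(-42,115,14),(42,115,14)],'plate sides at y70':[(-50,70,14),(50,70,14)],'stop':[(0,66.5,38),(0,66.5,43)]}.items(): print(n,cr(X0+np.array(o)))
t=np.array([544.6,-150,60.2])
for dz in(15,17,19):
  print('tip',dz,cr(t+[0,63,dz]),'collar/core',cr(t+[0,19,dz+18]))
# raw profile along the shaft column
im=p['pixels'];
print('col277 rows 125-165',im[125:165,277].mean(1).round().astype(int).tolist())
print('row 165 cols 240-315',im[165,240:315].tolist()[::2])
```

```text
360.4105434403428 276.99280532121924 207.88613810591514
cam [544.1 -70.6 229.9]
suptop [[155.0, 318.0], [319.0, 318.0], [156.0, 365.0], [318.0, 365.0]]
supbot [[169.0, 289.0], [304.0, 289.0]]
sup40 [[160.0, 307.0], [314.0, 307.0]]
sup48- [[158.0, 359.0]]
plate corner [[19.0, -50.0], [457.0, -49.0]]
bolts [[56.0, -4.0], [419.0, -3.0]]
plate sides at y70 [[32.0, 195.0], [442.0, 196.0]]
stop [[237.0, 217.0], [237.0, 219.0]]
tip 15 [[236.0, 247.0]] collar/core [[235.0, 517.0]]
tip 17 [[236.0, 248.0]] collar/core [[235.0, 522.0]]
tip 19 [[236.0, 249.0]] collar/core [[236.0, 527.0]]
col277 rows 125-165 [107, 107, 107, 108, 108, 107, 108, 109, 121, 140, 157, 160, 162, 160, 160, 161, 159, 158, 157, 162, 175, 184, 192, 202, 214, 221, 223, 222, 220, 219, 219, 219, 219, 218, 219, 219, 218, 218, 219, 218]
row 165 cols 240-315 [[231, 232, 233], [230, 232, 233], [231, 232, 233], [228, 230, 231], [135, 144, 161], [77, 94, 125], [81, 98, 127], [79, 97, 128], [81, 97, 126], [96, 104, 115], [104, 108, 110], [103, 107, 108], [93, 97, 100], [97, 101, 103], [136, 140, 138], [167, 172, 170], [181, 187, 185], [196, 201, 199], [215, 218, 217], [211, 216, 215], [192, 198, 195], [178, 183, 181], [154, 159, 158], [103, 112, 126], [89, 99, 113], [96, 102, 108], [95, 102, 108], [92, 98, 106], [91, 98, 106], [90, 97, 107], [80, 92, 113], [79, 92, 115], [78, 91, 114], [77, 89, 113], [142, 149, 161], [229, 231, 232], [231, 233, 234], [230, 232, 233]]
```

```bash
python3 -m inch '[[[-0.03,0.013,0],0,1],[[0,0,0.05],0,1],[[0,0,0.1],0,1],[[0,0,0.1],0,1],[[0,0,0.1],0,1],[[0,0,0.05],0,1],[[0,0,0],0,1],[[0,0,0],0,1],[[0,0,0],0,1],[[0,0,0],0,1]]'
python3 - <<'E'
from look import *
import pickle
p=eyes.read_camera('wrist');pickle.dump(p,open('w5.pkl','wb'))
cv2.imwrite('pics/w5.png',cv2.resize(p['pixels'][40:270,180:380,::-1],(480,552),interpolation=cv2.INTER_CUBIC))
print(env.state()['eef_pos'])
E
```

```text
t: 14.5
eef_pos: [545.7, -151.9, 37.2]
tcp_rot: [3.141, 0.0, 1.572]
ft_force: [-0.1, 0.2, -2.1]
opening: 0.372
grip_force: 30.0
[ 545.7 -151.9   37.1]
```

View pics/w5.png

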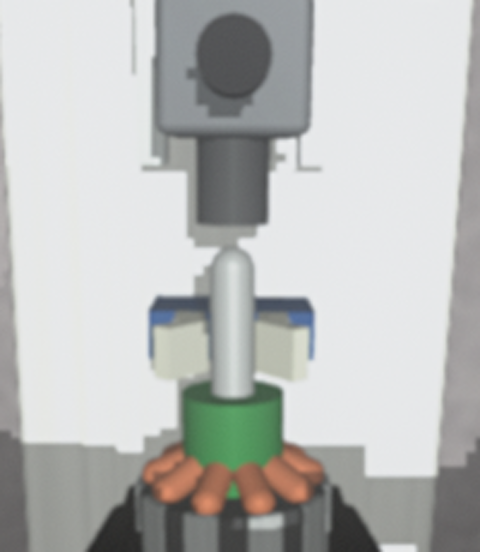

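The shaft is centred in the notch flare (col 233 against support centre 231.5), with a gap to the stop (rows 247 and 222). Lowering.

```bash
python3 -m inch '[[[0,0,0.03],0,1],[[0,0,0.05],0,1],[[0,0,0.05],0,1],[[0,0,0.05],0,1],[[0,0,0.03],0,1],[[0,0,0.02],0,1],[[0,0,0.02],0,1],[[0,0,0],0,1],[[0,0,0],0,1],[[0,0,0],0,1]]'
```

```text
t: 15.8
eef_pos: [545.5, -151.9, 22.0]
tcp_rot: [-3.141, -0.0, 1.572]
ft_force: [-1.5, -0.2, -3.3]
opening: 0.374
grip_force: 30.0
```

```bash
python3 -m inch '[[[0,0,0.01],0,1],[[0,0,0.01],0,1],[[0,0,0],0,1],[[0,0,0],0,1],[[0,0,0],0,-0.2],[[0,0,0],0,-0.2],[[0,0,0],0,-0.2],[[0,0,0],0,-0.2],[[0,0,0],0,-0.2],[[0,0,0],0,-0.2]]'
python3 - <<'E'
from look import *
import pickle
p=eyes.read_camera('wrist');pickle.dump(p,open('w6.pkl','wb'))
cv2.imwrite('pics/w6.png',cv2.resize(p['pixels'][40:270,180:380,::-1],(480,552),interpolation=cv2.INTER_CUBIC))
plan(env.state(),(545,-165,190),0,10)
E
```

```text
t: 17.05
eef_pos: [545.6, -151.9, 20.8]
tcp_rot: [3.142, -0.0, 1.573]
ft_force: [-0.2, -0.0, -0.3]
opening: 0.601
grip_force: 0.0
rows 10 shift [-0.0219, -0.0011, -0.282] turn 0.0
```

View pics/w6.png

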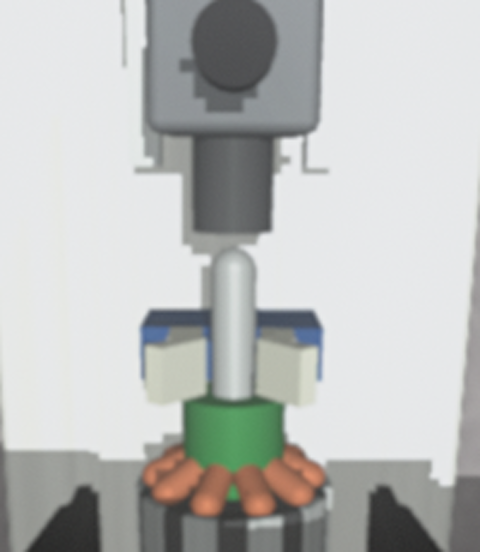

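The armature lies in both notches, with a gap of about 3.5 mm to the stop. I rise and turn towards the knob.

```bash
python3 -m inch '[[[0,0,-0.1],0,-0.2],[[0,0,-0.3],0,-0.2],[[0,0,-0.4],0,-0.2],[[0,0,-0.4],0,-0.2],[[0,0,-0.4],-1,-0.2],[[0,0,-0.4],-1,-0.4],[[0,0,-0.4],-1,-0.4],[[0,0,-0.3],-1,-0.4],[[0,0,-0.2],-1,-0.4],[[0,0,-0.1],-1,-0.4]]'
python3 - <<'E'
from look import *
print(env.state()['eef_pos'])
plan(env.state(),(545,-228,205),-50,10)
E
```

```text
t: 18.35
eef_pos: [545.7, -151.9, 202.0]
tcp_rot: [3.141, 0.001, 2.099]
ft_force: [0.2, -0.1, -0.4]
opening: 0.703
grip_force: 0.0
[ 545.7 -151.9  202. ]
rows 10 shift [-0.0783, -0.1049, -0.0049] turn -1.0
```

```bash
python3 -m inch '[[[-0.08,-0.105,-0.01],-1,-0.4],[[-0.08,-0.105,-0.01],-1,-0.4],[[-0.08,-0.105,-0.01],-1,-0.4],[[-0.08,-0.105,-0.01],-1,-0.4],[[-0.08,-0.105,-0.01],-1,-0.4],[[-0.08,-0.105,-0.01],-1,-0.4],[[-0.08,-0.105,-0.01],-1,-0.4],[[-0.08,-0.105,-0.01],-1,-0.4],[[-0.08,-0.105,-0.01],-1,-0.4],[[-0.08,-0.105,0],-1,-0.4]]'
python3 - <<'E'
from look import *
import pickle
p,o=look(dict(cam=38,cam_grip=78,lobe_tip=38,seat=38,stop_zone=38,armature=38,armature_comm=38),png='pics/w7.png');pickle.dump((p,o),open('w7.pkl','wb'))
look(dict(cam=38,cam_grip=78,lobe_tip=38),'scene')
E
```

```text
t: 19.6
eef_pos: [545.4, -228.8, 206.7]
tcp_rot: [-3.142, 0.0, 2.972]
ft_force: [0.0, 0.2, -0.3]
opening: 0.698
grip_force: 0.0
cam 0.82 [188.2 273.6] [ 544.4 -232.    38. ]
lobe_tip 0.58 [193.4 239.2] [ 543.9 -265.7   38. ]
stop_zone 0.77 [161.8 423.8] [542.9 -86.8  38. ]
armature 0.97 [177.1 354.2] [ 546.6 -154.1   38. ]
armature_comm 0.61 [177.5 332.9] [ 543.6 -174.3   38. ]
armature_comm 0.43 [169.6 351.3] [ 538.9 -156.    38. ]
cam 0.67 [208.1 222. ] [ 552.1 -228.    38. ]
cam_grip 0.73 [195.6 220.7] [ 544.3 -226.3   78. ]
lobe_tip 0.87 [206.2 204.4] [ 539.  -269.2   38. ]
```

View pics/w7.png

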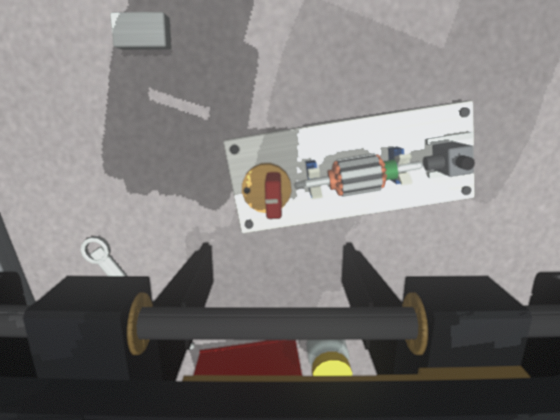

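The armature is seated (core at 358,174) and the red bar stands at (273,195), nearly upright in the picture. The black dot is at about (247,190). I'll measure the bar's angle and the knob's axis.

Run:
```python
from look import *
import pickle
p,o=pickle.load(open('w7.pkl','rb'));im=p['pixels'].astype(int)
print(im[170:222:4,273].tolist()); 
m=((im[:,:,0]>60)&(im[:,:,0]>2.2*im[:,:,1])&(im[:,:,0]>2.2*im[:,:,2]));m[:150]=0;m[230:]=0;m[:,:230]=0;m[:,310:]=0
r,c=np.nonzero(m);print(len(r),r.min(),r.max(),c.min(),c.max())
for rr in range(r.min(),r.max()+1,3): k=c[r==rr];print(rr,k.min(),k.max(),end=' | ')
print()
# black dot: darkest pixels on the disc left of the axis
g=im.sum(2);sub=g[180:205,240:258];k=np.argwhere(sub<150)+[180,240];print('dot',k.mean(0) if len(k) else sub.min());
if len(k): 
    d=atz(p,k.mean(0),45);a=np.array([545.2,-232.3]);print(d,'ang',np.degrees(np.arctan2(d[1]-a[1],d[0]-a[0]))+90)
print('axis px z87',proj(p,[545.2,-232.3,87]),proj(p,[545.2,-232.3,45]))
# disc outline
hsv=cv2.cvtColor(p['pixels'],cv2.COLOR_RGB2HSV);b=cv2.inRange(hsv,(8,90,60),(35,255,255));b[:150]=0;b[230:]=0;b[:,:230]=0;b[:,300:]=0
n,l,st,ce=cv2.connectedComponentsWithStats(b);q=1+np.argmax(st[1:,4]);rr,cc=np.nonzero(l==q)
W=np.array([atz(p,(x,y),45)[:2] for x,y in zip(rr,cc)],np.float32);print('disc',st[q],cv2.minEnclosingCircle(W))
```

```text
[[152, 125, 84], [95, 60, 58], [97, 61, 59], [125, 64, 61], [136, 66, 63], [137, 68, 65], [137, 68, 65], [137, 87, 82], [154, 145, 135], [134, 66, 64], [135, 67, 65], [134, 68, 66], [151, 125, 123]]Traceback (most recent call last):
  File "<stdin>", line 6, in <module>
    return umr_minimum(a, axis, None, out, keepdims, initial, where)
ValueError: zero-size array to reduction operation minimum which has no identity
```

Run:
```python
from look import *
import pickle
p,o=pickle.load(open('w7.pkl','rb'));im=p['pixels'].astype(int)
hsv=cv2.cvtColor(p['pixels'],cv2.COLOR_RGB2HSV).astype(int)
m=((hsv[:,:,0]<6)|(hsv[:,:,0]>174))&(hsv[:,:,1]>95)&(im[:,:,0]>115);m[:150]=0;m[230:]=0;m[:,:255]=0;m[:,300:]=0
r,c=np.nonzero(m)
print(' | '.join(f'{rr} {c[r==rr].min()} {c[r==rr].max()}' for rr in range(r.min(),r.max()+1,3) if (r==rr).any()))
W=np.array([atz(p,(a,b),87)[:2] for a,b in zip(r,c)],np.float32);R=cv2.minAreaRect(W);print('bar top',R)
g=im.sum(2);sub=g[180:200,240:256];k=np.argwhere(sub<170)+[180,240];print('dot',k.mean(0) if len(k) else sub.min());
if len(k):
    d=atz(p,k.mean(0),45);a=np.array([545.2,-232.3]);print(d,'ang',np.degrees(np.arctan2(d[1]-a[1],d[0]-a[0]))+90)
b=((hsv[:,:,0]>=9)&(hsv[:,:,0]<35)&(hsv[:,:,1]>90)).astype(np.uint8);b[:150]=0;b[230:]=0;b[:,:230]=0;b[:,300:]=0
n,l,st,ce=cv2.connectedComponentsWithStats(b);q=1+np.argmax(st[1:,4]);rr,cc=np.nonzero(l==q)
W=np.array([atz(p,(x,y),45)[:2] for x,y in zip(rr,cc)],np.float32);print('disc',st[q],cv2.minEnclosingCircle(W))
```

```text
181 272 276 | 184 266 279 | 187 266 279 | 190 266 279 | 193 266 280 | 196 266 280 | 199 278 280 | 202 278 280 | 205 266 280 | 208 267 280 | 211 267 280 | 214 267 280 | 217 268 278
bar top ((542.31689453125, -231.70196533203125), (11.699092864990234, 30.973451614379883), 80.43029022216797)
dot 174
disc [ 242  164   49   49 1221] ((541.64697265625, -238.74598693847656), 23.41454315185547)
```

Run:
```python
from look import *
plan(env.state(),(543.7,-232,100),0,10)
```

```text
rows 10 shift [0.0019, -0.0062, 0.1771] turn 0.0
```

```bash
python3 -m inch '[[[0.01,-0.03,0.1],0,0.2],[[0.01,-0.03,0.2],0,0.2],[[0,0,0.2],0,0.2],[[0,0,0.2],0,0.2],[[0,0,0.2],0,0.2],[[0,0,0.2],0,0.2],[[0,0,0.2],0,0.2],[[0,0,0.2],0,0.2],[[0,0,0.2],0,0.2],[[0,0,0.1],0,0.2]]'
python3 - <<'E'
from look import *
p,o=look(dict(cam=38,cam_grip=78,lobe_tip=38),png='pics/w8.png')
hsv=cv2.cvtColor(p['pixels'],cv2.COLOR_RGB2HSV).astype(int);m=((hsv[:,:,0]<6)|(hsv[:,:,0]>174))&(hsv[:,:,1]>95);m[:,:200]=0;m[:,350:]=0;m[290:]=0
r,c=np.nonzero(m);print(len(r),r.min(),r.max(),c.min(),c.max())
print(env.state()['eef_pos'],'pinch proj',proj(p,env.state()['eef_pos']-[0,0,13]))
E
```

```text
t: 21.45
eef_pos: [543.5, -231.9, 97.3]
tcp_rot: [3.141, -0.001, 2.969]
ft_force: [-0.0, -0.5, 0.4]
opening: 0.402
grip_force: 0.0
cam 0.92 [227.6 278.9] [ 544.7 -230.8   38. ]
cam_grip 0.81 [247.9 278.2] [ 542.6 -231.    78. ]
lobe_tip 0.59 [230.5 230.2] [ 541.1 -263.5   38. ]
lobe_tip 0.35 [364.8  95.3] [ 631.6 -390.3   38. ]
1505 207 281 265 289
[ 543.8 -232.    98.4] pinch proj [[276.8 255.4]]
```

View pics/w8.png

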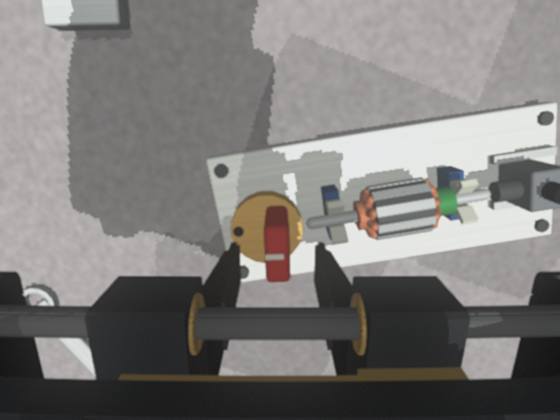

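The bar is midway between the open fingers (cols 265–289), and its axis mark at (275,257) matches the predicted grip point. I descend and grip.

```bash
python3 -m inch '[[[0,0,0.1],0,0.2],[[0,0,0.15],0,0.2],[[0,0,0.15],0,0.2],[[0,0,0.13],0,0.2],[[0,0,0.1],0,0.2],[[0,0,0],0,0.2],[[0,0,0],0,1],[[0,0,0],0,1],[[0,0,0],0,1],[[0,0,0],0,1]]'
python3 -m inch '[[[0,0,0],0,1],[[0,0,0],0,1],[[0,0,0],1,1],[[0,0,0],1,1],[[0,0,0],1,1],[[0,0,0],1,1],[[0,0,0],1,1],[[0,0,0],1,1],[[0,0,0],0,1],[[0,0,0],0,1]]'
python3 -c "
from cell import env
s=env.state();print(s['tcp_rot'],s['ft_force'],s['moment'])"
```

```text
t: 22.9
eef_pos: [543.9, -232.0, 60.6]
tcp_rot: [3.142, 0.001, 2.969]
ft_force: [0.8, 1.1, 1.0]
opening: 0.145
grip_force: 29.9
t: 24.15
eef_pos: [543.9, -231.9, 60.6]
tcp_rot: [3.141, 0.0, 2.447]
ft_force: [2.6, 2.8, 4.6]
opening: 0.146
grip_force: 30.0
[3.14116222e+00 4.62665341e-04 2.44675970e+00] [2.5780584  2.80867452 4.58764316] [ 0.46591281 -0.42509319 -0.0986858 ]
```

```bash
cat > st.py <<'E'
from cell import env
import math
s=env.state();print('theta',round(.168+2.969-s['tcp_rot'][2],3),'F',s['ft_force'].round(1),'M',s['moment'].round(3),s['eef_pos'].round(1))
E
python3 -m inch '[[[0,0,0],1,1],[[0,0,0],1,1],[[0,0,0],1,1],[[0,0,0],1,1],[[0,0,0],1,1],[[0,0,0],1,1],[[0,0,0],0.8,1],[[0,0,0],0,1],[[0,0,0],0,1],[[0,0,0],0,1]]'; python3 st.py
```

```text
t: 25.4
eef_pos: [544.0, -231.9, 60.6]
tcp_rot: [3.141, 0.0, 1.854]
ft_force: [4.0, 4.1, 5.3]
opening: 0.145
grip_force: 30.0
theta 1.283 F [4.  4.1 5.3] M [ 0.646 -0.688 -0.11 ] [ 544.  -231.9   60.6]
```

```bash
python3 -m inch '[[[0,0,0],0.6,1],[[0,0,0],0.6,1],[[0,0,0],0,1],[[0,0,0],0,1],[[0,0,0],0,1],[[0,0,0],0,1],[[0,0,0],0,1],[[0,0,0],0,1],[[0,0,0],0,1],[[0,0,0],0,1]]'; python3 st.py
python3 -m inch '[[[0,0,0],0.5,1],[[0,0,0],0.5,1],[[0,0,0],0,1],[[0,0,0],0,1],[[0,0,0],0,1],[[0,0,0],0,1],[[0,0,0],0,1],[[0,0,0],0,1],[[0,0,0],0,1],[[0,0,0],0,1]]'; python3 st.py
```

```text
t: 26.65
eef_pos: [544.0, -231.9, 60.6]
tcp_rot: [3.141, 0.0, 1.749]
ft_force: [3.7, 3.9, 4.8]
opening: 0.144
grip_force: 30.0
theta 1.388 F [3.7 3.9 4.8] M [ 0.603 -0.682 -0.089] [ 544.  -231.9   60.6]
t: 27.9
eef_pos: [544.0, -231.9, 60.6]
tcp_rot: [3.141, 0.0, 1.662]
ft_force: [3.0, 4.6, 5.1]
opening: 0.142
grip_force: 30.0
theta 1.475 F [3.  4.6 5.1] M [ 0.608 -0.662 -0.102] [ 544.  -231.9   60.6]
```

```bash
python3 -m inch '[[[0,0,0],0.4,1],[[0,0,0],0.4,1],[[0,0,0],0,1],[[0,0,0],0,1],[[0,0,0],0,1],[[0,0,0],0,1],[[0,0,0],0,1],[[0,0,0],0,1],[[0,0,0],0,1],[[0,0,0],0,1]]'; python3 st.py
python3 - <<'E'
from look import *
p=eyes.read_camera('wrist');q=eyes.read_camera('scene')
a=cv2.resize(p['pixels'][0:330,140:470,::-1],(480,480),interpolation=cv2.INTER_CUBIC);b=cv2.resize(q['pixels'][160:252,190:325,::-1],(318,217),interpolation=cv2.INTER_CUBIC)
o=np.zeros((480,800,3),np.uint8);o[:,:480]=a;o[:217,482:]=b;cv2.imwrite('pics/w9.png',o)
E
```

```text
t: 29.15
eef_pos: [544.1, -231.9, 60.6]
tcp_rot: [3.141, 0.0, 1.592]
ft_force: [3.9, 3.7, 6.1]
opening: 0.147
grip_force: 29.9
theta 1.545 F [3.9 3.7 6.1] M [ 0.648 -0.681 -0.036] [ 544.1 -231.9   60.6]
```

View pics/w9.png

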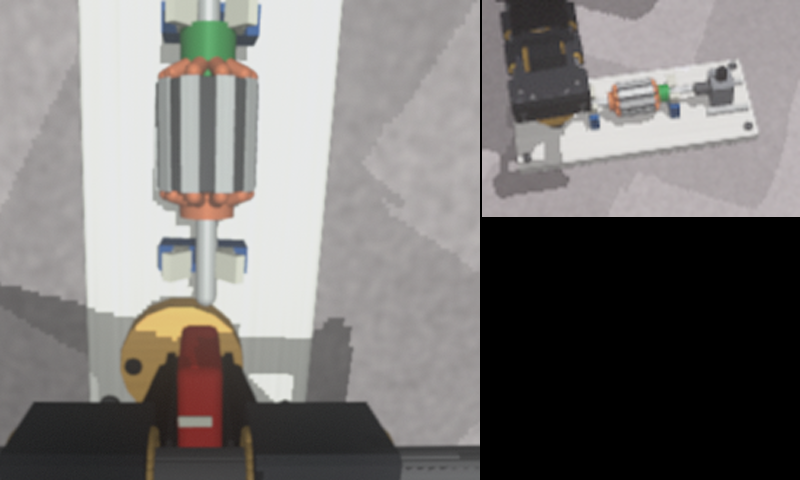

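The disc bears on the shaft end (about 207,302 in the crop) and the moment has begun to rise, so I continue in small steps.

```bash
python3 -m inch '[[[0,0,0],0.5,1],[[0,0,0],0.5,1],[[0,0,0],0,1],[[0,0,0],0,1],[[0,0,0],0,1],[[0,0,0],0,1],[[0,0,0],0,1],[[0,0,0],0,1],[[0,0,0],0,1],[[0,0,0],0,1]]'; python3 st.py
```

```text
t: 30.5
eef_pos: [544.1, -231.9, 60.6]
tcp_rot: [3.141, -0.0, 1.505]
ft_force: [3.7, 4.0, 5.4]
opening: 0.147
grip_force: 30.0
theta 1.632 F [3.7 4.  5.4] M [ 0.632 -0.731 -0.081] [ 544.1 -231.9   60.6]
```

```bash
cat > st.py <<'E'
from cell import env,eyes
import numpy as np
M=[];F=[]
for i in range(6):
    s=env.state();M.append(s['moment'][2]);F.append(s['ft_force']);eyes.read_camera('top')
print('theta',round(.168+2.969-s['tcp_rot'][2],3),'F',np.mean(F,0).round(1),'Mz',np.mean(M).round(3),np.std(M).round(3),'t',s['t'])
E
python3 st.py
python3 -m inch '[[[0,0,0],0.4,1],[[0,0,0],0.4,1],[[0,0,0],0,1],[[0,0,0],0,1],[[0,0,0],0,1],[[0,0,0],0,1],[[0,0,0],0,1],[[0,0,0],0,1],[[0,0,0],0,1],[[0,0,0],0,1]]'; python3 st.py
```

```text
theta 1.632 F [3.9 3.8 5. ] Mz -0.09 0.012 t 30.75
t: 32.05
eef_pos: [544.1, -231.9, 60.6]
tcp_rot: [3.141, -0.0, 1.435]
ft_force: [4.3, 3.9, 5.0]
opening: 0.147
grip_force: 29.9
theta 1.702 F [3.9 4.4 4.9] Mz 0.114 0.043 t 32.3
```

Run:
```python
from look import *
import pickle
p=pickle.load(open('w6.pkl','rb'));im=p['pixels']
def row(y,z): return round(float(proj(p,[544.8,y,z])[0][1]),2)
print('tip rows z38',{y:row(y,38) for y in(-91,-90,-89,-88,-87)})
for z in(38,41,44,45): print('rod',z,{y:row(y,z) for y in(-88,-87,-86,-85,-84,-83,-82)})
print('col276',im[125:160,276].mean(1).round().astype(int).tolist()); print('col283',im[125:160,284].mean(1).round().astype(int).tolist())
M=[]
for i in range(8):
    s=env.state();M.append(round(float(s['moment'][2]),3));eyes.read_camera('top')
print(M,s['t'])
q=eyes.read_camera('scene');print([(n,[ (round(d['score'],2),np.round(atz(q,d['centre'],38),1).tolist()) for d in eyes.spot_point(n,q)[:1]]) for n in('armature','armature_comm','stop_zone')])
cv2.imwrite('pics/s10.png',cv2.resize(q['pixels'][175:225,240:315,::-1],(750,500),interpolation=cv2.INTER_CUBIC))
```

```text
tip rows z38 {-91: 148.42, -90: 146.03, -89: 143.64, -88: 141.23, -87: 138.82}
rod 38 {-88: 141.23, -87: 138.82, -86: 136.4, -85: 133.97, -84: 131.53, -83: 129.09, -82: 126.64}
rod 41 {-88: 141.98, -87: 139.53, -86: 137.06, -85: 134.58, -84: 132.1, -83: 129.61, -82: 127.11}
rod 44 {-88: 142.76, -87: 140.26, -86: 137.74, -85: 135.22, -84: 132.69, -83: 130.15, -82: 127.6}
rod 45 {-88: 143.03, -87: 140.51, -86: 137.98, -85: 135.44, -84: 132.89, -83: 130.33, -82: 127.76}
col276 [108, 107, 108, 108, 107, 109, 108, 108, 108, 109, 108, 113, 132, 148, 158, 160, 157, 149, 145, 153, 166, 178, 186, 194, 204, 214, 218, 218, 215, 215, 215, 215, 214, 214, 213]
col283 [99, 101, 99, 101, 100, 100, 101, 100, 100, 100, 100, 107, 126, 148, 155, 157, 173, 211, 229, 231, 222, 199, 174, 162, 161, 163, 165, 166, 167, 167, 165, 166, 166, 165, 166]
[0.026, 0.086, 0.146, 0.028, 0.095, 0.07, 0.125, 0.005] 32.7
[('armature', []), ('armature_comm', [(0.58, [549.3, -168.4, 38.0])]), ('stop_zone', [(0.88, [537.3, -80.1, 38.0])])]
```

View pics/s10.png

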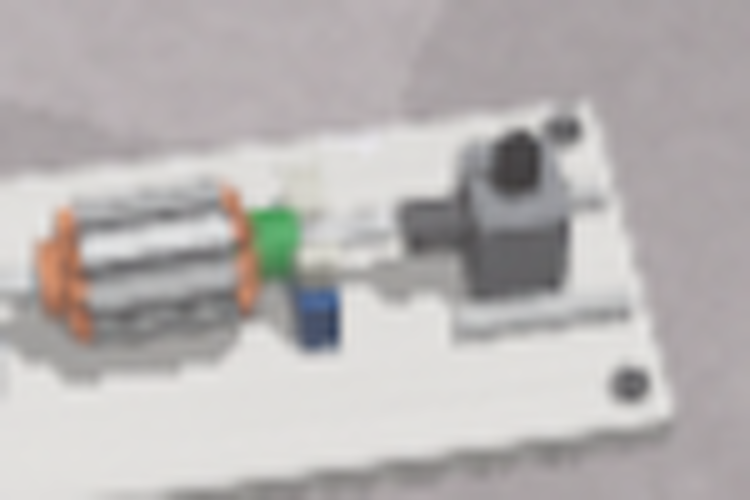

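The shaft reaches the dark stop rod (about 395,225), so stop contact is close. I make a tiny slow turn to read the moving moment.

```bash
python3 -m inch '[[[0,0,0],0,1],[[0,0,0],0,1],[[0,0,0],0,1],[[0,0,0],0,1],[[0,0,0],0,1],[[0,0,0],0.05,1],[[0,0,0],0.06,1],[[0,0,0],0.06,1],[[0,0,0],0.06,1],[[0,0,0],0.06,1]]'
python3 - <<'E'
from cell import env,eyes
M=[];Y=[]
for i in range(9):
    s=env.state();M.append(round(float(s['moment'][2]),3));Y.append(round(float(s['joints'][5]),4));eyes.read_camera('top')
print(M,Y,s['t'])
E
```

```text
t: 34.2
eef_pos: [544.1, -231.9, 60.6]
tcp_rot: [3.141, 0.0, 1.41]
ft_force: [3.7, 4.4, 4.5]
opening: 0.146
grip_force: 29.9
[0.277, 0.306, 0.255, 0.164, 0.291, 0.233, 0.275, 0.246, 0.267] [-0.3545, -0.3542, -0.3545, -0.3546, -0.3546, -0.3546, -0.3546, -0.3546, -0.3546] 34.6
```

```bash
cat > sm.py <<'E'
from cell import env,eyes
import numpy as np
M=[]
for i in range(6):
    s=env.state();M.append(round(float(s['moment'][2]),3));eyes.read_camera('top')
print(M,np.mean(M).round(3),'theta',round(.168+2.969-s['tcp_rot'][2],3),s['t'])
E
python3 -m inch '[[[0,0,0],0,1],[[0,0,0],0.07,1],[[0,0,0],0.07,1],[[0,0,0],0.07,1],[[0,0,0],0.07,1],[[0,0,0],0.07,1],[[0,0,0],0.07,1],[[0,0,0],0.07,1],[[0,0,0],0.07,1],[[0,0,0],0.07,1]]'; python3 sm.py
```

```text
t: 35.9
eef_pos: [544.1, -231.9, 60.6]
tcp_rot: [3.141, 0.0, 1.355]
ft_force: [3.4, 3.5, 5.1]
opening: 0.148
grip_force: 29.9
[0.331, 0.309, 0.301, 0.35, 0.297, 0.335] 0.32 theta 1.781 36.15
```

```bash
python3 -m inch '[[[0,0,0],0.1,1],[[0,0,0],0.1,1],[[0,0,0],0.1,1],[[0,0,0],0.1,1],[[0,0,0],0.1,1],[[0,0,0],0.1,1],[[0,0,0],0.1,1],[[0,0,0],0.1,1],[[0,0,0],0.1,1],[[0,0,0],0.1,1]]'; python3 sm.py
```

```text
t: 37.45
eef_pos: [544.1, -232.0, 60.6]
tcp_rot: [3.141, 0.0, 1.268]
ft_force: [4.5, 3.6, 5.3]
opening: 0.148
grip_force: 30.0
[0.404, 0.402, 0.409, 0.358, 0.36, 0.398] 0.388 theta 1.868 37.7
```

About 14 N by the moment. I let go and retreat upward.

```bash
python3 -m inch '[[[0,0,0],0,0.2],[[0,0,0],0,0.2],[[0,0,0],0,0.2],[[0,0,0],0,0.2],[[0,0,-0.1],0,0.2],[[0,0,-0.2],0,0.2],[[0,0,-0.3],0,0.2],[[0,0,-0.4],0,0.2],[[0,0,-0.4],0,0.2],[[0,0,-0.4],0,0.2]]'
python3 -m inch '[[[0,0,-0.3],0,0.2],[[-0.3,0,-0.3],0,0.2],[[-0.4,0,-0.2],0,0.2],[[-0.4,0,0],0,0.2],[[-0.3,0,0],0,0.2],[[-0.1,0,0],0,0.2],[[0,0,0],0,0.2],[[0,0,0],0,0.2],[[0,0,0],0,0.2],[[0,0,0],0,0.2]]'
python3 - <<'E'
from look import *
p=eyes.read_camera('wrist');cv2.imwrite('pics/w11.png',p['pixels'][:,:,::-1])
im=p['pixels'].astype(int);hsv=cv2.cvtColor(p['pixels'],cv2.COLOR_RGB2HSV).astype(int)
m=((hsv[:,:,0]<6)|(hsv[:,:,0]>174))&(hsv[:,:,1]>95)&(im[:,:,0]>115)
r,c=np.nonzero(m);W=np.array([atz(p,(a,b),87)[:2] for a,b in zip(r,c)],np.float32);W=W[np.hypot(*(W-[544,-232]).T)<25]
print(cv2.minAreaRect(W),'expect bar along',np.degrees(np.pi-1.868))
look(dict(armature=38,armature_comm=38,cam=38))
E
```

```text
t: 39.0
eef_pos: [543.7, -232.0, 170.2]
tcp_rot: [3.141, 0.0, 1.265]
ft_force: [-0.1, -0.1, 0.8]
opening: 0.398
grip_force: 0.0
t: 40.25
eef_pos: [516.8, -317.5, 216.4]
tcp_rot: [-3.142, -0.0, 1.266]
ft_force: [0.5, -0.2, 0.7]
opening: 0.4
grip_force: 0.0
((543.5490112304688, -231.9384002685547), (31.9180908203125, 11.98681640625), 72.88591003417969) expect bar along 72.97148386956222
armature_comm 0.7 [ 20.4 258.7] [ 545.8 -169.7   38. ]
cam 0.78 [ 90.5 276.1] [ 542.6 -231.1   38. ]
```

```bash
python3 -c "
from cell import env
print(env.job_done())"
```

```text
the job is handed in; nothing more can be done
None
```

I laid the green-collar armature in the notches, commutator towards the cam, and clamped it against the stop at about 14 N by the wrist moment. The knob held its angle after release, and I handed the job in at about 40 s.

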